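# Clamp a sample jar in the V of a jar clamp

## Robot

A 6-joint arm with a two-finger parallel gripper is mounted at the origin on a cart in front of the work surface, level with it; the furniture and walls round the work are solid. World frame = base frame: x ahead of the robot, y to its left, z up, the work surface at z = 0. Lengths are in mm, angles in rad, forces in N, time in s.
With the tool pointing down it reaches from about 350 to 775 mm from the base axis. Payload 7.3 kg.
Tool frame: the origin (TCP) lies on the mounting face of the last link; the fingertips stand 178 mm ahead of it and the grasp point (between the pads) lies 159 mm ahead of it; z points along the fingers, y is the line along which they close (so a half turn about z gives the same grasp; the last joint's range is limited). The gripper opens to 92 mm and grips with 3 to 60 N. Pads are 19 mm wide; open, the fingers measure 130 mm over their backs; the gripper's body (75 mm by 190 mm) begins 47 mm behind the grasp point.
Start: joints at [1.079, 0.342, 1.524, -0, 1.275, -0.146], TCP at [177.927, 493.933, 404.741] pointing down, gripper open.
Joint ranges: [-2.53, 2.53], [-0.77, 2.02], [0.04, 2.7], [-1, 4.14], [0.28, 2.66], [-3.11, 3.11]. Speed limits (rad/s): [2.57, 2.57, 3.14, 3.14, 3.14, 3.14].

## Interface

Orientations are given as [roll, pitch, yaw] about the fixed x, y, z axes, in that order (R = Rz(yaw) Ry(pitch) Rx(roll)).
In Python, from plant import bot, vision gives the robot as it stands. The module is installed in compiled form; this text tells all that it offers.
- The arm moves only by the shell command python3 -m crank 'ROWS'. ROWS is a JSON list of rows, 1 to 5 of them, each written [opening, [dx, dy, dz], turn]: the finger opening in mm, then dx, dy, dz in units of 50 mm, then a turn about the tool's z in units of 0.2 rad; each row is the pose to reach, as a shift and turn from the pose commanded when the command began, along the tool's axes at that moment; what a row does not reach only later rows make up. A row lasts 1/8 s, in which the tool goes at most 62.5 mm and 0.188 rad, less where a joint would pass 70% of its speed; a pose out of reach is approached as far as the arm can. The fingers move at their own pace and stop on an object; the grip force is fixed at half the most. Time passes only in rows, so rows that do not move let the fingers close. It prints the time, the measured TCP pose, the force, the opening and the grip force at its end. Input that does not fit is refused with a message, and nothing moves.
- bot.get_obs(): the state, without advancing time (a new reading comes with each control period).
- vision.capture(name): name is "scene" or "top" or "wrist"; returns a dict with "color" (400x640x3 uint8, red, green, blue), "K" (3x3 intrinsics, pixels), "R" (3x3) and "t" (3): a world point X has camera coordinates R X + t. Camera axes: x right, y down, z forward; pixel columns grow to the right and rows downward; lengths in mm; the calibration is good to about 2 mm. A picture is of the moment at which its call begins. There is no depth.
- bot.close_job(): hands the job in; it is judged then, once.
The state is a dict: "time": time; "joint_positions": joint angles; "dq": joint speeds; "tau": joint torques, N m; "tool_pos": TCP position; "tcp_rot": TCP orientation; "contact_force": force on the tool from outside, world axes, zero at the start; "moment": the same for the moment, N m; "grip_width": finger opening in mm; "finger_force": force on a finger pad.
Only numpy, scipy, OpenCV 4.12 (cv2) and the standard library are available. Lean on these libraries where they do the work, as an engineer would, in place of code of your own. Each camera call takes 0.05 s, during which the arm holds its last target. There are 200 camera calls.

## Task

Clamp the sample jar so that its lid can later be unscrewed with one hand: stand the jar upright on the plate of the jar clamp, between the sliding jaw and the V-block, then slide the jaw along its rods towards the V-block until the jar has settled centred against both faces of the V and the jaw's spring pad keeps it pressed there when you let go. The jar is thin-walled, so press just firmly enough to load the spring and never ram it, and leave the other things on the bench where they are.

Things in the scene. Friction and masses are not known exactly. Their poses are not given: they have to be found in the camera images.
- jar: Sample jar, plain off-white with a screw lid, the only jar of its kind: body 60 mm across up to 66 mm high, lid 65 mm across from 67 to 84 mm, 0.08 to 0.17 kg. Origin: centre of its underside, z up. It starts standing on the bench to the right of the clamp; take it by the lid.
- stand: Jar clamp, fixed: aluminium plate 300 x 130 x 12 mm with 50 mm high steel end plates and two 10 mm steel guide rods along it, 34 mm above the bench, 100 mm apart. Sliding jaw near the -x end, V-block at the +x end. The jar is to stand on the plate's top, z = 12 mm. Origin: centre of the plate's underside; x along the rods from jaw to V-block, z up.
- load_spot (a point): Spot on top of the stand's plate, at x = 26, y = 0, z = 12 mm of the stand (axes as the stand's): a jar set down here touches nothing but the plate. Pushed from behind it slides into the V and centres itself.
- nearest_seat (a point): Point at x = 46, y = 0, z = 12 mm of the stand. The steel V-block (120 mm wide, top 62 mm above the bench; 90 degree V of smooth upright faces, open to -x) is locked on the rods, immovable, where the last user left it: the axis of a seated jar stands 0 to 30 mm beyond this point in the stand's +x, at y = 0. Where exactly is not measured; it must be felt.
- jaw_slide (a joint): Sliding jaw, an aluminium crosshead on the rods. 0 = rearmost, up to 0.150 m, growing towards the V-block; crosshead centre at stand x = -118 mm + value. It moves under about 7 N (all pushes measured on its grip), stays where it is left, and starts between 0 and 0.03.
- jaw_grip (a point): Point on the middle of the jaw's black upright grip, 88 mm above the bench, over the crosshead's centre. The grip is 14 mm thick along the rods, 26 mm wide across them and free from 57 to 104 mm above the bench. Axes as the stand's.
- pad_rest (a point): Front of the jaw's white flat spring pad (36 mm wide, 34 mm high) while unpressed: 38 mm ahead of the crosshead's centre, 40 mm above the bench. It springs back 4 mm: 1 N to start, 7 N at the end, then solid. So the jaw's grip takes about 7 N running free, 8 to 9 N pushing a loose jar along, 10 to 14 N as the spring loads against the seated jar.
- bottle: Bystander: loose wide-mouth bottle with narrower shoulders and cap, 62 mm across, 102 mm high. Origin: centre of its underside.
- timer: Bystander: loose lab timer, 70 x 62 x 18 mm.
- petri: Bystander: loose petri dish, 60 mm across, 15 mm high.
- strips: Bystander: loose dark rack with a tube strip, 22 x 82 x 18 mm.
- marker: Bystander: loose marker pen, 135 mm long.
There are look-alikes about, which are no part of the job. Leave any black look-alike of the jar alone.

How it is judged (in metres and radians):
On the way:
1. the jar stands upright on the clamp's plate, between jaw and V-block (z of jar in the frame of stand between 0.009 and 0.014 m and x of jar in the frame of stand between -0.05 and 0.082 m and y of jar in the frame of stand between -0.03 and 0.03 m and angle between jar's own z axis and vertical below 0.1 rad), for 0.2 s.
At the end, for the whole second after the job is handed in: The jar stands upright (within 0.05 rad) and at rest on the clamp's plate, in the V with its axis within 1.5 mm of the V's middle plane (y = 0 of the stand), and the released jaw's pad still presses it into the V with more than 3 N. The five bystanders are within 20 mm of where they were (contact force between jar and jaw_slide above 3 N and y of jar in the frame of stand between -0.0015 and 0.0015 m and x of jar in the frame of stand between 0.042 and 0.082 m and z of jar in the frame of stand between 0.009 and 0.014 m and angle between jar's own z axis and vertical below 0.05 rad and linear speed of jar below 0.01 m/s and distance of each of bottle, timer, petri, strips, marker from where it was at the start of the episode below 0.02 m); the robot touches nothing.
It fails at once if the jaw squeezes the thin-walled jar with more than 20 N (contact force between jar and jaw_slide above 20 N).
It fails at once if the jar is rammed into the clamp (more than 60 N between them) (contact force between jar and stand above 60 N).
It fails at once if the jar is tipped over (angle between jar's own z axis and vertical above 0.6 rad).
It also fails if it takes over 51 s, if anything falls off the work surface, if the arm or the gripper's body presses on something with over 40 N, if the wrist force passes 120 N, or if a joint passes its speed limit or range.

## Working session

There is one attempt and no reset: what is moved stays moved. The work goes in short steps, Python scripts to look and compute and a shell command to move; the robot and the scene stay as the last step left them, time stands still between calls to the robot, and variables do not carry over. Pictures are saved under pics/ and viewed, at most 10 in all, crops included, and the job is handed in when it is done.

```bash
mkdir -p pics
cat > h.py <<'E'
import numpy as np,cv2,pickle
from plant import bot,vision
def cap(n,f):
    c=vision.capture(n); pickle.dump(c,open(f'pics/{f}.pkl','wb')); cv2.imwrite(f'pics/{f}.png',c['color'][:,:,::-1]); return c
def load(f): return pickle.load(open(f'pics/{f}.pkl','rb'))
def ray(c,u,v,z):
    R,t=np.array(c['R']),np.array(c['t']); o=-R.T@t; d=R.T@np.linalg.solve(np.array(c['K']),[u,v,1.]); return o+d*(z-o[2])/d[2]
def proj(c,X):
    p=np.array(c['K'])@(np.array(c['R'])@np.array(X,float)+np.array(c['t'])); return p[:2]/p[2]
E
python3 - <<'E'
from h import *
np.set_printoptions(precision=2,suppress=True)
for n in('scene','top'):
    c=cap(n,n+'0'); print(n,c['K'],c['R'],c['t'])
print(bot.get_obs())
E
```

```text
scene [[368.41   0.   318.93]
 [  0.   368.41 198.99]
 [  0.     0.     1.  ]] [[ 0.74 -0.67 -0.02]
 [-0.48 -0.51 -0.72]
 [ 0.47  0.54 -0.7 ]] [-389.67  360.89  715.47]
top [[417.05   0.   317.73]
 [  0.   417.05 202.68]
 [  0.     0.     1.  ]] [[-0.   -1.    0.  ]
 [-1.    0.   -0.09]
 [ 0.09 -0.   -1.  ]] [  48.72  585.89 1236.01]
{'time': 0.1, 'joint_positions': array([ 1.08,  0.34,  1.52, -0.  ,  1.28, -0.15]), 'dq': array([ 0., -0., -0., -0.,  0., -0.]), 'tau': array([  0.  , -43.2 , -24.47,   0.07,   0.05,  -0.  ]), 'tool_pos': array([177.85, 493.82, 404.1 ]), 'tcp_rot': array([-3.14, -0.  ,  2.8 ]), 'contact_force': array([-0.96, -0.26,  0.17]), 'moment': array([ 0.01, -0.01, -0.  ]), 'finger_force': 0.0, 'grip_width': 91.85077468122128}
```

View pics/top0.png

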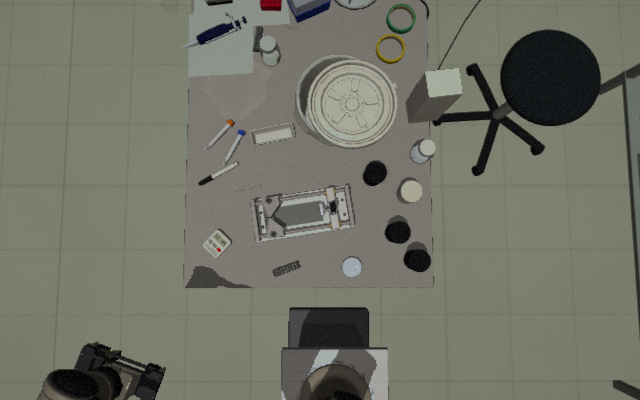

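View pics/scene0.png

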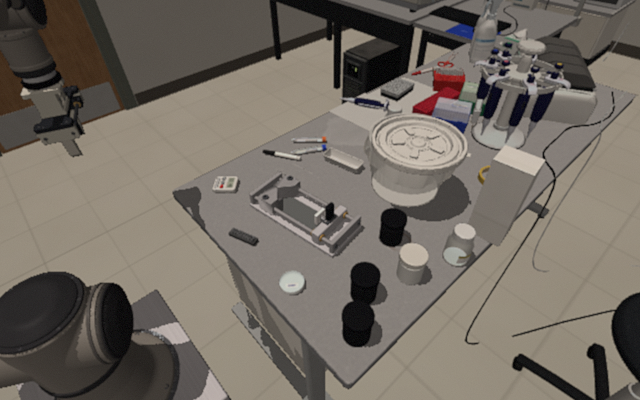

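The candidates for the jar, with top-image pixels:
- off-white jar (411,191)
- clear bottle with white cap (424,150)
- black look-alikes (375,173), (398,231) and (417,260)

By the description it is the off-white jar at (411,191), which is at (413,264) in the scene image. The clamp's jaw and grip are at top (335,207) and its V-block is on the left at about (272,213), so stand +x points to world +y. I'll check this in one close crop.

Run:
```python
from h import *
a=cv2.imread('pics/top0.png')[165:275,240:440]; b=cv2.imread('pics/scene0.png')[165:290,240:480]
a=cv2.resize(a,(800,440),interpolation=cv2.INTER_CUBIC)
cv2.imwrite('pics/top0c.png',a)
```

```text
(no output)
```

View pics/top0c.png

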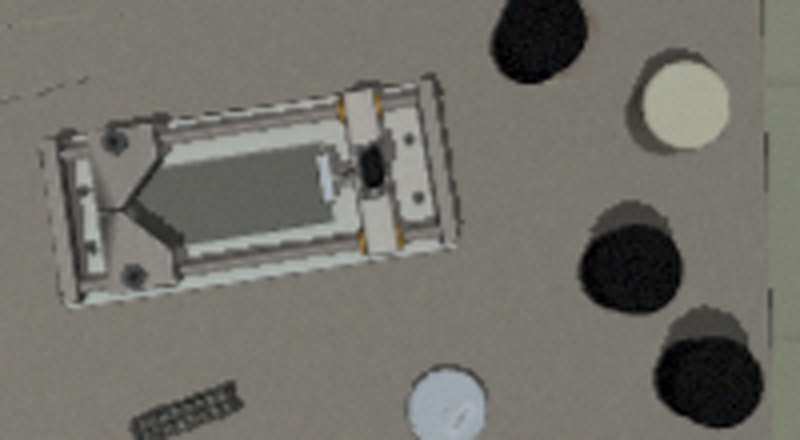

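The crop shows the off-white lid at (686,105), i.e. full-image (411.5,191.3). The clamp's end-plate outer corners are at crop (42,143), (63,305), (437,75) and (460,247). The V opens to the right, and the jaw's grip is at (372,168).

```bash
python3 - <<'E'
from h import *
np.set_printoptions(precision=1,suppress=True)
c=load('top0'); f=lambda x,y,z:ray(c,240+(x+.5)/4-.5,165+(y+.5)/4-.5,z)
print('lid',f(686,105,84))
P=[f(*p,50) for p in[(42,143),(63,305),(437,75),(460,247)]]
for p in P: print(p)
l=(P[0]+P[1])/2; r=(P[2]+P[3])/2; d=l-r; print('ctr',(l+r)/2,'len',np.linalg.norm(d),'w',np.linalg.norm(P[0]-P[1]),np.linalg.norm(P[2]-P[3]),'yaw',np.arctan2(d[1],d[0]))
print('grip',f(372,150,104),f(372,168,104)); print('Vapex',f(120,210,62))
s=load('scene0')
print('scene lid',ray(s,413,254,84))
for X in (f(686,105,84),(l+r)/2): print(proj(s,X))
for g in [(424,150,90)]: print('bottle',ray(c,*g))
for g in [(375,173),(398,231),(417,260)]: print('black',ray(c,*g,84))
E
python3 - <<'E'
import sys; sys.path.insert(0,'.')
from h import *
import os; os.chdir('.')
b=cv2.imread('pics/scene0.png')[165:290,240:480]
cv2.imwrite('pics/scene0c.png',cv2.resize(b,(800,417),interpolation=cv2.INTER_CUBIC))
E
```

```text
lid [ 614.8 -222.5   84. ]
[590.9 248.8  50. ]
[471.1 231.8  50. ]
[641.6 -44.9  50. ]
[513.4 -60.9  50. ]
ctr [554.2  93.7  50. ] len 296.87451368128063 w 120.98795584164888 129.1744339809518 yaw 1.727944426325613
grip [580.5   6.  104. ] [567.6   6.1 104. ]
Vapex [540.4 189.2  62. ]
scene lid [ 609.5 -222.    84. ]
[414.7 252.9]
[303.5 204. ]
bottle [ 733.8 -261.3   90. ]
black [ 667.3 -118.5   84. ]
black [ 498.8 -182.3   84. ]
black [ 416.1 -235.    84. ]
```

Stand is near (554,94) with yaw about 1.72, and the jar near (615,-222). I'll move above the jar, turning the closing axis onto the stand's x, which is also clear of the neighbours. I climb slightly first.

Units first: shifts go in units of 50 mm and turns go in units of 0.2 rad. So -5 mm is -0.1, -240 mm is -4.8, -0.49 rad is -2.45.

```bash
python3 -m crank '[[92, [-0.96, -0.76, -0.1], -0.5], [92, [-1.92, -1.52, -0.2], -1], [92, [-2.88, -2.28, -0.2], -1.5], [92, [-3.84, -3.04, -0.2], -2], [92, [-4.8, -3.8, -0.2], -2.45]]'
python3 - <<'E'
from h import *
o=bot.get_obs();print(o['time'],o['tool_pos'],o['tcp_rot'],o['joint_positions'])
y=o['tcp_rot'][2]
tx=np.array([np.cos(y),np.sin(y)]);ty=np.array([np.sin(y),-np.cos(y)])
d=np.array([612.5,-222.3])-o['tool_pos'][:2];print(d@tx,d@ty)
E
```

```text
time: 0.72
tool_pos: [339.9, 232.1, 414.6]
tcp_rot: [3.142, 0.0, -2.994]
contact_force: [0.5, 1.4, -0.7]
grip_width: 91.6
finger_force: 0.0
0.725 [339.87537116 232.05998179 414.63302144] [ 3.14150857e+00  9.27237979e-05 -2.99398993e+00] [ 4.12328924e-01  1.22941703e-01  1.78825039e+00  6.03553374e-05
  1.23028907e+00 -1.30609028e+00]
-202.83872293194815 -489.5136706787485
```

In the tool's units: -170 mm is -3.4, -140 mm is -2.8.

```bash
python3 -m crank '[[92, [-0.8, -0.8, 0], 0], [92, [-1.7, -1.6, 0], 0], [92, [-2.6, -2.2, 0], 0], [92, [-3.4, -2.8, 0], 0], [92, [-3.4, -2.8, 0], 0]]'
python3 - <<'E'
from h import *
c=cap('wrist','w1'); print(-c['R'].T@c['t'],c['R'],c['K'][0,0])
np.set_printoptions(precision=2,suppress=True)
for p in([554,94,12],[613,-222,84]): print(proj(c,p))
E
```

```text
time: 1.35
tool_pos: [529.9, 117.8, 413.4]
tcp_rot: [-3.141, -0.001, -3.001]
contact_force: [-0.8, 0.6, -0.5]
grip_width: 92.0
finger_force: 0.0
[464.58094174 108.27255334 393.86155149] [[-1.40220187e-01  9.90120314e-01 -2.50929872e-04]
 [ 9.60053273e-01  1.36024084e-01  2.44530493e-01]
 [ 2.42148741e-01  3.40472053e-02 -9.69641570e-01]] 305.40646666321067
[296.87 194.  ]
[ -9.02 221.86]
```

View pics/w1.png

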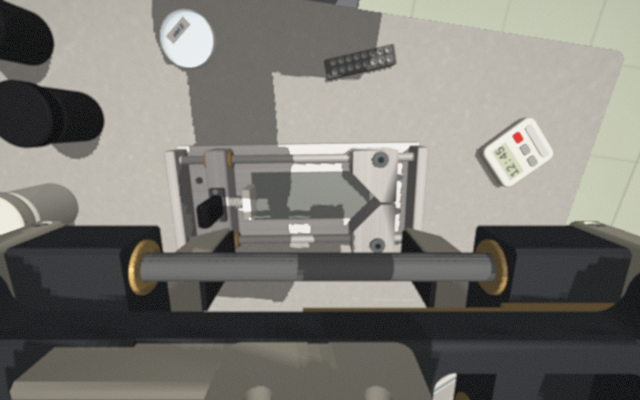

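The wrist view shows the clamp from (165,145) to (425,250), with the jaw's grip at (210,210) and the V apex at (378,202). The clamp is almost square to the image. I'll enlarge it.

Run:
```python
from h import *
a=cv2.imread('pics/w1.png')[135:260,160:430]
cv2.imwrite('pics/w1c.png',cv2.resize(a,None,fx=2.9,fy=2.9,interpolation=cv2.INTER_CUBIC))
```

```text
(no output)
```

View pics/w1c.png

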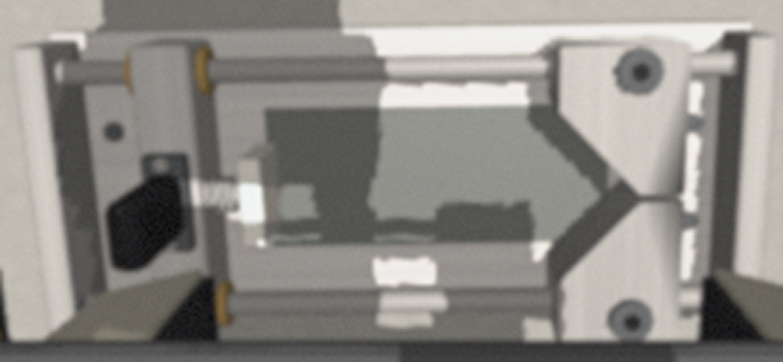

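Run:
```python
from h import *
np.set_printoptions(precision=1,suppress=True)
c=load('w1'); f=lambda x,y,z:ray(c,160+(x+.5)/2.9-.5,135+(y+.5)/2.9-.5,z)
A,B,C,D=f(90,71,34),f(720,62,34),f(230,303,34),f(540,300,34)
yw=lambda p,q:np.arctan2((q-p)[1],(q-p)[0])
print('yaw rods',yw(A,B),yw(C,D))
b1,b2=f(640,72,64),f(630,320,64); print('bolts',b1,b2,np.linalg.norm(b1-b2),'perp yaw',yw(b2,b1)-np.pi/2)
for yaw in(1.71,1.72,1.73):
    ex=np.array([np.cos(yaw),np.sin(yaw),0]);ey=np.array([-ex[1],ex[0],0])
    g=lambda p:np.array([p@ex,p@ey])
    print(yaw,'rods y',g(A),g(B),g(C),g(D),'mid',(g(A)[1]+g(B)[1]+g(C)[1]+g(D)[1])/4)
    print(' bolts',g((b1+b2)/2),'seam',g(f(655,198,62)))
    print(' ends x',[g(f(*p))for p in[(15,47,50),(770,36,50)]], 'grip top',g(f(130,240,104)),'padfront',g(f(268,150,57)))
    t=load('top0'); h=lambda x,y,z:ray(t,240+(x+.5)/4-.5,165+(y+.5)/4-.5,z)
    P=[h(*p,50) for p in[(42,143),(63,305),(437,75),(460,247)]]; print(' top', g(sum(P)/4), 'grip',g(h(372,165,104)),'bolts',g((h(115,142,64)+h(134,275,64))/2))
```

```text
yaw rods 1.7257212582820163 1.7218713969114736
bolts [491.4 180.2  64. ] [588.8 195.   64. ] 98.50321981187007 perp yaw -4.561910043871654
1.71 rods y [-106.3 -514.9] [ 148.5 -510.9] [ -55.7 -614.9] [  78.3 -613.3] mid -563.5092834803108
 bolts [ 110.9 -560.9] seam [ 119.  -560.5]
 ends x [array([-127.6, -504. ]), array([ 162.3, -499.4])] grip top [ -69.4 -564.8] padfront [ -30.8 -542.8]
 top [  15.9 -561.9] grip [ -73.  -565.1] bolts [ 108.8 -562.1]
1.72 rods y [-111.4 -513.9] [ 143.4 -512.4] [ -61.9 -614.3] [  72.2 -614. ] mid -563.6431173145601
 bolts [ 105.2 -562. ] seam [ 113.4 -561.7]
 ends x [array([-132.6, -502.7]), array([ 157.3, -501. ])] grip top [ -75.  -564.1] padfront [ -36.3 -542.5]
 top [  10.3 -562. ] grip [ -78.7 -564.3] bolts [ 103.1 -563.1]
1.73 rods y [-116.6 -512.7] [ 138.3 -513.8] [ -68.  -613.6] [  66.  -614.7] mid -563.7205873067787
 bolts [  99.6 -563. ] seam [ 107.8 -562.8]
 ends x [array([-137.6, -501.4]), array([ 152.2, -502.6])] grip top [ -80.7 -563.3] padfront [ -41.7 -542.1]
 top [   4.7 -562.1] grip [ -84.3 -563.5] bolts [  97.5 -564.1]
```

In the tool's units: -300 mm is -6, -240 mm is -4.8.

```bash
python3 -m crank '[[92, [-0.12, -1.2, 0], 0], [92, [-0.24, -2.4, 0], 0], [92, [-0.36, -3.6, 0], 0], [92, [-0.48, -4.8, 0], 0], [92, [-0.58, -6, 0], 0]]'
python3 - <<'E'
from h import *
np.set_printoptions(precision=2,suppress=True)
c=cap('wrist','w2'); o=bot.get_obs();print(o['tool_pos'],o['tcp_rot'],proj(c,[613,-222,84]))
a=cv2.imread('pics/w2.png');cv2.imwrite('pics/w2.png',a[60:330])
E
```

```text
time: 2.02
tool_pos: [599.2, -173.4, 414.9]
tcp_rot: [3.141, -0.0, -2.996]
contact_force: [1.4, 0.4, 0.3]
grip_width: 91.9
finger_force: 0.0
[ 599.69 -180.33  414.21] [-3.14 -0.   -3.  ] [269.8 195.6]
```

View pics/w2.png

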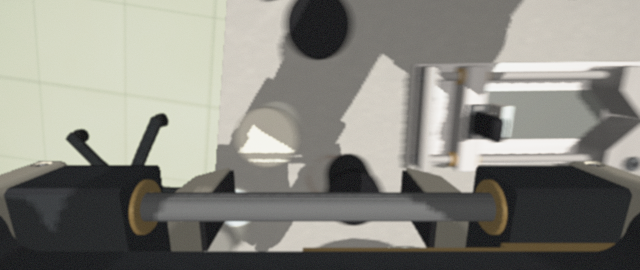

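The lid's centre is at about (268,132) of the crop, against a predicted (270,136), so the jar is at about (611,-223). The black look-alike at (318,25) and the one at (348,185) are clear of the fingers.

```bash
python3 -m crank '[[92, [-0.02, -0.6, 0.6], 0], [92, [-0.04, -0.98, 1.2], 0], [92, [-0.04, -0.98, 1.6], 0], [92, [-0.04, -0.98, 1.6], 0]]'
python3 - <<'E'
from h import *
np.set_printoptions(precision=2,suppress=True)
o=bot.get_obs();p=o['tool_pos'];y=o['tcp_rot'][2];print(p,y,o['joint_positions'][5])
d=np.array([611,-223])-p[:2];print(d@[np.cos(y),np.sin(y)],d@[np.sin(y),-np.cos(y)])
c=cap('wrist','w3');print(proj(c,[611,-223,84]))
E
```

```text
time: 2.58
tool_pos: [607.9, -219.9, 333.0]
tcp_rot: [3.139, -0.004, -2.997]
contact_force: [-0.4, -0.6, 0.1]
grip_width: 91.8
finger_force: 0.0
[ 607.9  -219.88  333.04] -2.996688164897243 -2.181395443051458
-2.620894103358764 -3.536940585178976
[312.51 215.47]
```

In the tool's units: 98 mm is 1.96, -3 mm is -0.06.

```bash
python3 -m crank '[[92, [-0.06, -0.06, 0.6], 0], [92, [-0.06, -0.06, 1.3], 0], [92, [-0.06, -0.06, 1.8], 0], [92, [-0.06, -0.06, 1.96], 0], [92, [-0.06, -0.06, 1.96], 0]]' && python3 -m crank '[[40, [0, 0, 0], 0], [40, [0, 0, 0], 0], [40, [0, 0, 0], 0], [40, [0, 0, 0], 0], [40, [0, 0, 0], 0]]'
```

```text
time: 3.25
tool_pos: [612.2, -223.4, 237.8]
tcp_rot: [-3.141, 0.001, -2.997]
contact_force: [0.0, -0.5, 0.1]
grip_width: 91.6
finger_force: 0.0
time: 3.88
tool_pos: [612.0, -223.8, 237.2]
tcp_rot: [-3.141, 0.001, -2.997]
contact_force: [-0.5, 1.0, 3.8]
grip_width: 64.4
finger_force: 30.0
```

In the tool's units: -120 mm is -2.4, -110 mm is -2.2.

```bash
python3 -m crank '[[40, [0, 0, -0.3], 0], [40, [0, 0, -0.9], 0], [40, [0, 0, -1.7], 0], [40, [0, 0, -2.2], 0], [40, [0, 0, -2.4], 0]]' && python3 -m crank '[[40, [0.02, 0.8, 0], 0], [40, [0.06, 1.8, 0], 0], [40, [0.08, 2.8, 0], 0], [40, [0.1, 3.8, 0], 0], [40, [0.12, 4.6, 0], 0]]' && python3 -m crank '[[40, [0.02, 0.8, 0], 0], [40, [0.06, 1.6, 0], 0], [40, [0.08, 2.2, 0], 0], [40, [0.1, 2.4, 0], 0], [40, [0.1, 2.4, 0], 0]]'
python3 - <<'E'
from h import *
np.set_printoptions(precision=2,suppress=True)
o=bot.get_obs();p=o['tool_pos'];y=o['tcp_rot'][2];print(p,y)
ex=np.array([-.1506,.9886]);ey=np.array([-.9886,-.1506]);d=p[:2]-[555,95.2];print('stand xy',d@ex,d@ey)
s=cap('scene','s2');t=cap('top','t2')
print(proj(s,[p[0],p[1],130]),proj(t,[p[0],p[1],200]))
a=cv2.imread('pics/s2.png')[110:270,210:440];cv2.imwrite('pics/s2c.png',cv2.resize(a,None,fx=3.4,fy=3.4,interpolation=cv2.INTER_CUBIC))
E
```

```text
time: 4.5
tool_pos: [612.0, -223.8, 358.9]
tcp_rot: [-3.14, 0.002, -2.997]
contact_force: [0.1, -0.4, -1.8]
grip_width: 64.4
finger_force: 30.0
time: 5.12
tool_pos: [572.2, 4.9, 356.0]
tcp_rot: [3.141, -0.002, -2.997]
contact_force: [0.5, 0.2, -2.2]
grip_width: 64.4
finger_force: 30.0
time: 5.75
tool_pos: [550.6, 121.1, 356.3]
tcp_rot: [-3.141, -0.001, -2.996]
contact_force: [0.4, -0.3, -1.4]
grip_width: 64.3
finger_force: 30.0
[550.58 121.15 356.33] -2.9964702529825646
stand xy 26.31552623626442 0.4627561154226922
[294.04 177.16] [289.96 210.22]
```

View pics/s2c.png

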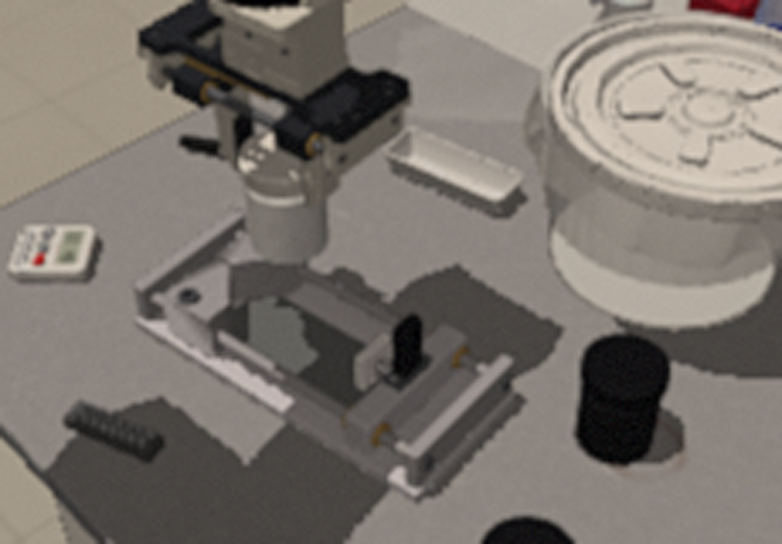

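The jar hangs upright, with its axis at crop column 286 as predicted, over the plate between the pad (370,355) and the V. Lowering it now.

```bash
python3 -m crank '[[40, [0, 0, 0.6], 0], [40, [0, 0, 1.3], 0], [40, [0, 0, 1.8], 0], [40, [0, 0, 2.02], 0], [40, [0, 0, 2.08], 0]]' && python3 -m crank '[[40, [0, 0, 0], 0], [40, [0, 0, 0.02], 0], [40, [0, 0, 0.02], 0]]' && python3 -m crank '[[40, [0, 0, 0.02], 0], [40, [0, 0, 0.02], 0]]'
```

```text
time: 6.48
tool_pos: [551.0, 120.4, 252.5]
tcp_rot: [3.142, -0.0, -2.998]
contact_force: [0.4, -0.9, -1.8]
grip_width: 64.0
finger_force: 30.0
time: 6.85
tool_pos: [550.8, 121.1, 252.3]
tcp_rot: [3.142, 0.001, -2.997]
contact_force: [0.0, -0.1, -1.7]
grip_width: 64.4
finger_force: 30.0
time: 7.1
tool_pos: [550.7, 121.1, 250.7]
tcp_rot: [3.142, 0.0, -2.997]
contact_force: [-0.4, 0.2, -1.9]
grip_width: 64.5
finger_force: 30.0
```

In the tool's units: 1 mm is 0.02.

```bash
python3 -m crank '[[40, [0, 0, 0.02], 0], [40, [0, 0, 0.02], 0]]' && python3 -m crank '[[40, [0, 0, 0.01], 0], [40, [0, 0, 0.01], 0]]'&& python3 -m crank '[[40, [0, 0, 0.01], 0], [40, [0, 0, 0.01], 0]]'
```

```text
time: 7.35
tool_pos: [550.7, 121.1, 249.6]
tcp_rot: [3.142, -0.0, -2.997]
contact_force: [-0.2, -0.2, -1.2]
grip_width: 64.3
finger_force: 30.0
time: 7.6
tool_pos: [550.8, 121.1, 249.3]
tcp_rot: [3.142, 0.0, -2.997]
contact_force: [-0.4, 0.2, -1.7]
grip_width: 64.3
finger_force: 30.0
time: 7.85
tool_pos: [550.8, 121.1, 249.2]
tcp_rot: [3.142, 0.001, -2.997]
contact_force: [-2.9, -0.1, 4.8]
grip_width: 64.2
finger_force: 30.0
```

It touched down at 249.2, as expected. Release, rise, and go behind the jaw's grip with closed fingers.

In the tool's units: -130 mm is -2.6, -70 mm is -1.4.

```bash
python3 -m crank '[[92, [0, 0, 0], 0], [92, [0, 0, 0], 0], [92, [0, 0, 0], 0], [92, [0, 0, 0], 0]]' && python3 -m crank '[[92, [0, 0, -0.3], 0], [92, [0, 0, -0.8], 0], [92, [0, 0, -1.3], 0], [92, [0, 0, -1.4], 0], [92, [0, 0, -1.4], 0]]' && python3 -m crank '[[0, [0, -0.6, 0], 0], [0, [0, -1.6, 0], 0], [0, [0, -2.6, 0], 0], [0, [0, -3, 0], 0], [0, [0, -3, 0], 0]]'
python3 - <<'E'
from h import *
np.set_printoptions(precision=2,suppress=True)
o=bot.get_obs();p=o['tool_pos'];y=o['tcp_rot'][2];print(p,y,o['grip_width'])
ex=np.array([-.1506,.9886]);ey=np.array([-.9886,-.1506]);d=p[:2]-[555,95.2];print('stand xy',d@ex,d@ey)
t=cap('top','t3');s=cap('scene','s3')
a=cv2.resize(cv2.imread('pics/t3.png')[170:260,235:375],None,fx=4,fy=4,interpolation=cv2.INTER_CUBIC)
b=cv2.resize(cv2.imread('pics/s3.png')[160:260,235:375],None,fx=4,fy=4,interpolation=cv2.INTER_CUBIC)[:230]
b=cv2.imread('pics/s3.png')[165:255,235:375];b=cv2.resize(b,None,fx=2.6,fy=2.6,interpolation=cv2.INTER_CUBIC)
im=np.zeros((594,560,3),np.uint8);im[:360]=a;im[360:594,:364]=b;cv2.imwrite('pics/m3.png',im)
E
```

```text
time: 8.35
tool_pos: [550.7, 121.0, 248.6]
tcp_rot: [3.142, -0.0, -2.997]
contact_force: [-0.2, -0.0, 0.7]
grip_width: 91.5
finger_force: 0.0
time: 8.98
tool_pos: [550.6, 121.1, 318.9]
tcp_rot: [3.142, 0.001, -2.997]
contact_force: [0.6, -0.1, -0.5]
grip_width: 91.6
finger_force: 0.0
time: 9.6
tool_pos: [572.2, -28.2, 317.8]
tcp_rot: [3.141, -0.001, -3.0]
contact_force: [0.9, 0.3, 0.1]
grip_width: 46.5
finger_force: 0.0
[572.19 -28.23 317.8 ] -2.9997484222056827 46.497429297609195
stand xy -124.60808649425786 1.5926320801778837
```

View pics/m3.png

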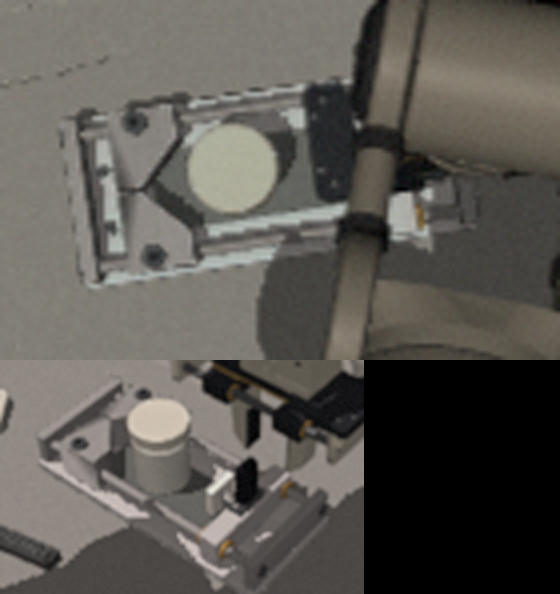

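The jar stands upright on the plate, its lid centred at crop (233,168), between the jaw and the V. The fingers are above and behind the grip. Next I check the jar's y against the bolts and finish closing.

```bash
python3 -m crank '[[0, [0.03, 0, 0], 0], [0, [0.03, 0, 0], 0], [0, [0.03, 0, 0], 0], [0, [0.03, 0, 0], 0], [0, [0.03, 0, 0], 0]]'
python3 - <<'E'
from h import *
np.set_printoptions(precision=2,suppress=True)
t=load('t3');h=lambda x,y,z:ray(t,235+(x+.5)/4-.5,170+(y+.5)/4-.5,z)[:2]
ex=np.array([-.1506,.9886]);ey=np.array([-.9886,-.1506]);g=lambda p:np.array([(p-[555,95.2])@ex,(p-[555,95.2])@ey])
print('lid',g(h(233,168,96)),'bolts',g((h(136,122,64)+h(154,256,64))/2),'apex',g(h(145,188,62)))
print('tool',g(bot.get_obs()['tool_pos'][:2]))
E
```

```text
time: 10.32
tool_pos: [570.8, -27.5, 318.7]
tcp_rot: [3.142, 0.0, -2.997]
contact_force: [0.0, 0.8, -0.7]
grip_width: 0.6
finger_force: 0.0
lid [23.92 -2.73] bolts [91.2  0.1] apex [91.29 -0.59]
tool [-123.73    2.86]
```

In the tool's units: 70 mm is 1.4, -3 mm is -0.06.

```bash
python3 -m crank '[[0, [-0.06, 0, 0.5], 0], [0, [-0.06, 0, 1.1], 0], [0, [-0.06, 0, 1.36], 0], [0, [-0.06, 0, 1.4], 0], [0, [-0.06, 0, 1.4], 0]]' && python3 -m crank '[[0, [0, 0.02, 0], 0], [0, [0, 0.04, 0], 0], [0, [0, 0.08, 0], 0], [0, [0, 0.1, 0], 0], [0, [0, 0.12, 0], 0]]'&& python3 -m crank '[[0, [0, 0.02, 0], 0], [0, [0, 0.04, 0], 0], [0, [0, 0.06, 0], 0], [0, [0, 0.08, 0], 0], [0, [0, 0.1, 0], 0]]'
```

```text
time: 10.95
tool_pos: [574.1, -27.2, 249.5]
tcp_rot: [-3.141, 0.001, -2.997]
contact_force: [0.1, -0.5, -0.3]
grip_width: 0.6
finger_force: 0.0
time: 11.58
tool_pos: [572.9, -21.1, 248.7]
tcp_rot: [3.142, 0.0, -2.997]
contact_force: [0.1, -0.5, -0.6]
grip_width: 0.2
finger_force: 0.0
time: 12.2
tool_pos: [572.3, -17.3, 248.7]
tcp_rot: [-3.14, 0.0, -2.997]
contact_force: [0.3, -7.4, -0.7]
grip_width: 0.5
finger_force: 3.5
```

Contact at about 7 N: the jaw is running free. The jar is about 44 mm ahead of the pad.

In the tool's units: 7 mm is 0.14, 3 mm is 0.06.

```bash
python3 -m crank '[[0, [0, 0.06, 0], 0], [0, [0, 0.14, 0], 0], [0, [0, 0.22, 0], 0], [0, [0, 0.3, 0], 0], [0, [0, 0.36, 0], 0]]' && python3 -m crank '[[0, [0, 0.08, 0], 0], [0, [0, 0.16, 0], 0], [0, [0, 0.24, 0], 0], [0, [0, 0.3, 0], 0], [0, [0, 0.34, 0], 0]]'
python3 - <<'E'
from h import *
np.set_printoptions(precision=2,suppress=True)
ex=np.array([-.1506,.9886]);ey=np.array([-.9886,-.1506]);d=bot.get_obs()['tool_pos'][:2]-[555,95.2];print(d@ex,d@ey)
E
```

```text
time: 12.82
tool_pos: [569.6, 0.5, 248.7]
tcp_rot: [-3.14, -0.0, -2.997]
contact_force: [-0.1, -6.9, 0.2]
grip_width: 0.0
finger_force: 3.6
time: 13.45
tool_pos: [567.1, 17.4, 248.7]
tcp_rot: [-3.14, -0.001, -2.997]
contact_force: [-1.8, -8.0, 0.1]
grip_width: 0.3
finger_force: 3.6
-78.76731031842124 -0.19037267488873755
```

```bash
python3 -m crank '[[0, [0, 0.04, 0], 0], [0, [0, 0.08, 0], 0], [0, [0, 0.12, 0], 0], [0, [0, 0.16, 0], 0], [0, [0, 0.2, 0], 0]]' && python3 -m crank '[[0, [0, 0.04, 0], 0], [0, [0, 0.08, 0], 0], [0, [0, 0.12, 0], 0], [0, [0, 0.16, 0], 0], [0, [0, 0.2, 0], 0]]' && python3 -m crank '[[0, [0, 0.03, 0], 0], [0, [0, 0.06, 0], 0], [0, [0, 0.09, 0], 0], [0, [0, 0.12, 0], 0], [0, [0, 0.14, 0], 0]]'
```

```text
time: 14.08
tool_pos: [565.6, 27.2, 248.7]
tcp_rot: [-3.14, -0.001, -2.997]
contact_force: [-0.7, -7.8, 0.2]
grip_width: 0.4
finger_force: 3.6
time: 14.7
tool_pos: [564.1, 37.0, 248.7]
tcp_rot: [-3.14, -0.001, -2.997]
contact_force: [-1.8, -7.2, 0.5]
grip_width: 0.4
finger_force: 3.9
time: 15.32
tool_pos: [563.0, 43.9, 248.7]
tcp_rot: [-3.14, -0.002, -2.997]
contact_force: [-1.3, -7.6, 1.3]
grip_width: 0.2
finger_force: 3.9
```

```bash
r(){ grep -E "pos|contact" ; }; python3 -m crank '[[0, [0, 0.02, 0], 0], [0, [0, 0.04, 0], 0], [0, [0, 0.06, 0], 0]]'|r; python3 -m crank '[[0, [0, 0.02, 0], 0], [0, [0, 0.03, 0], 0], [0, [0, 0.04, 0], 0]]'|r
```

```text
tool_pos: [562.6, 46.9, 248.7]
contact_force: [-2.9, -7.6, 1.8]
tool_pos: [562.3, 48.8, 248.7]
contact_force: [-2.1, -8.0, 0.8]
```

```bash
python3 -m crank '[[0, [0, 0.02, 0], 0], [0, [0, 0.03, 0], 0], [0, [0, 0.04, 0], 0]]'|grep -E "pos|contact"
```

```text
tool_pos: [562.0, 50.8, 248.7]
contact_force: [-2.7, -8.1, 1.6]
```

In the tool's units: 2 mm is 0.04, 1.5 mm is 0.03.

```bash
python3 -m crank '[[0, [0, 0.02, 0], 0], [0, [0, 0.03, 0], 0], [0, [0, 0.04, 0], 0]]'|grep -E "pos|contact"
```

```text
tool_pos: [561.7, 52.8, 248.7]
contact_force: [-1.8, -7.9, 1.8]
```

In the tool's units: 2 mm is 0.04, 1.5 mm is 0.03.

```bash
python3 -m crank '[[0, [0, 0.02, 0], 0], [0, [0, 0.03, 0], 0], [0, [0, 0.04, 0], 0]]'|grep -E "pos|contact"
```

```text
tool_pos: [561.4, 54.8, 248.7]
contact_force: [-1.7, -8.4, 0.7]
```

In the tool's units: 2 mm is 0.04, 1.5 mm is 0.03.

```bash
python3 -m crank '[[0, [0, 0.02, 0], 0], [0, [0, 0.03, 0], 0], [0, [0, 0.04, 0], 0]]'|grep -E "pos|contact"
```

```text
tool_pos: [561.1, 56.6, 248.7]
contact_force: [-2.2, -9.0, 1.4]
```

```bash
python3 -m crank '[[0, [0, 0.02, 0], 0], [0, [0, 0.03, 0], 0], [0, [0, 0.04, 0], 0]]'|grep -E "pos|contact"
```

```text
tool_pos: [560.8, 58.6, 248.7]
contact_force: [-2.8, -9.7, 1.5]
```

In the tool's units: 1 mm is 0.02, 0.5 mm is 0.01.

```bash
python3 -m crank '[[0, [0, 0.01, 0], 0], [0, [0, 0.02, 0], 0]]'|grep -E "pos|contact"
```

```text
tool_pos: [560.7, 59.5, 248.7]
contact_force: [-2.2, -9.6, 2.2]
```

```bash
python3 -m crank '[[0, [0, 0.01, 0], 0], [0, [0, 0.02, 0], 0]]'|grep -E "pos|contact"
```

```text
tool_pos: [560.5, 60.4, 248.7]
contact_force: [-1.9, -10.0, 1.3]
```

In the tool's units: 1 mm is 0.02, 0.5 mm is 0.01.

```bash
python3 -m crank '[[0, [0, 0.01, 0], 0], [0, [0, 0.02, 0], 0]]'|grep -E "pos|contact"
```

```text
tool_pos: [560.4, 61.2, 248.7]
contact_force: [-2.4, -12.5, 1.9]
```

In the tool's units: 1 mm is 0.02, 0.5 mm is 0.01.

```bash
python3 -m crank '[[0, [0, 0.01, 0], 0], [0, [0, 0.02, 0], 0]]'|grep -E "pos|contact"
```

```text
tool_pos: [560.3, 62.0, 248.7]
contact_force: [-1.8, -12.6, 1.8]
```

```bash
python3 -m crank '[[0, [0, 0.006, 0], 0], [0, [0, 0.006, 0], 0]]'|grep -E "pos|contact"
python3 - <<'E'
from h import *
t=cap('top','t4');s=cap('scene','s4')
a=cv2.resize(cv2.imread('pics/t4.png')[170:250,240:340],None,fx=6,fy=6,interpolation=cv2.INTER_CUBIC)
cv2.imwrite('pics/t4c.png',a)
E
```

```text
tool_pos: [560.2, 62.2, 248.7]
contact_force: [-3.4, -12.9, 1.1]
```

View pics/t4c.png

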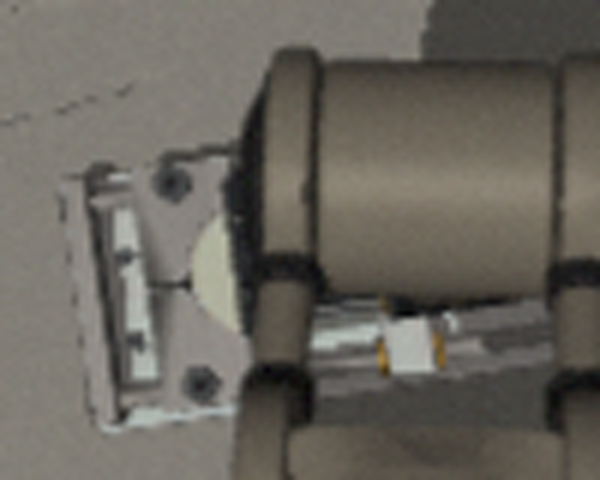

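The arm hides most of the jar; the V seam meets the lid's edge at (190,285). With 12.9 N on the grip the spring should be about 80% loaded. I back off and rise, then look properly.

```bash
python3 -m crank '[[0, [0, -0.06, 0], 0], [0, [0, -0.16, 0], 0], [0, [0, -0.3, 0], 0], [0, [0, -0.36, 0], 0]]'|grep -E "time|contact" && python3 -m crank '[[0, [0, 0, -0.6], 0], [0, [0, 0, -1.6], 0], [0, [0, 0, -2.6], 0], [0, [0, -0.8, -3], 0], [0, [0, -2, -3], 0]]'|grep -E "pos|contact" && python3 -m crank '[[0, [0, -1, 0], 0], [0, [0, -2, 0], 0], [0, [0, -3, 0], 0], [0, [0, -3.4, 0], 0], [0, [0, -3.4, 0], 0]]'|grep -E "time|contact"
python3 - <<'E'
from h import *
t=cap('top','t5')
a=cv2.resize(cv2.imread('pics/t5.png')[175:255,240:370],None,fx=6,fy=6,interpolation=cv2.INTER_CUBIC)
cv2.imwrite('pics/t5c.png',a)
E
```

```text
time: 19.8
contact_force: [1.0, -0.4, -0.6]
tool_pos: [577.7, -52.4, 401.4]
contact_force: [1.4, -0.5, 0.4]
time: 21.05
contact_force: [-0.7, -0.5, 0.2]
```

View pics/t5c.png

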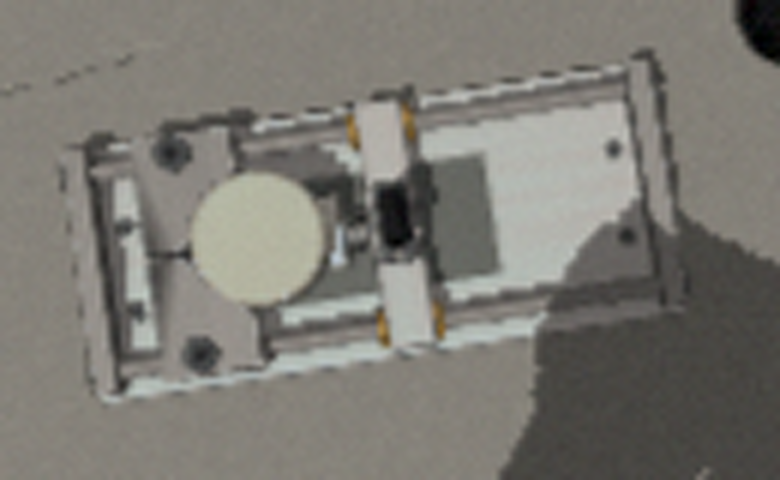

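Run:
```python
from h import *
np.set_printoptions(precision=2,suppress=True)
c=load('t5');im=c['color'].astype(float)
ex=np.array([-.1506,.9886]);ey=np.array([-.9886,-.1506]);g=lambda p:np.array([(p[:2]-[555,95.2])@ex,(p[:2]-[555,95.2])@ey])
def cen(w,u0,u1,v0,v1):
    w=w[v0:v1,u0:u1];V,U=np.mgrid[v0:v1,u0:u1];return (w*U).sum()/w.sum(),(w*V).sum()/w.sum()
yel=np.clip((im[:,:,0]+im[:,:,1])/2-im[:,:,2]-18,0,12)   # yellowish lid
gray=im.mean(2)
l=cen(yel,270,297,202,228);print('lid px',l,g(ray(c,*l,96)))
dark=np.clip(90-gray,0,60)
b1=cen(dark,265,273,196,204);b2=cen(dark,270,278,230,238);print('bolts px',b1,b2)
for z in(62,66):print(z,g(ray(c,*b1,z)),g(ray(c,*b2,z)))
k=cen(np.clip(60-gray,0,60),301,310,203,219);print('grip',k,g(ray(c,*k,104)))
t0=load('t4')['color'];
print(yel[200:230,265:300].astype(int)[::3])
```

```text
lid px (np.float64(282.75573770491803), np.float64(215.61147540983606)) [54.1   4.16]
bolts px (np.float64(268.53694117647063), np.float64(199.21788235294122)) (np.float64(273.27777777777777), np.float64(233.73809523809524))
62 [ 90.8  -52.38] [91.46 49.99]
66 [ 90.41 -51.92] [91.07 50.12]
grip (np.float64(305.6271728271728), np.float64(210.61538461538458)) [-12.57   0.53]
[[0 0 0 0 0 0 0 0 0 0 0 0 0 0 0 0 0 0 0 0 0 0 0 0 0 0 0 0 0 0 0 0 0 0 0]
 [0 0 0 0 0 0 0 0 0 0 0 0 0 0 0 0 0 0 0 0 0 0 0 0 0 0 0 0 0 0 0 0 0 0 0]
 [0 0 0 0 0 0 0 0 0 0 0 0 0 0 0 0 2 0 1 0 0 0 0 0 0 0 0 0 0 0 0 0 0 0 0]
 [0 0 0 0 0 0 0 0 0 0 0 0 0 2 0 1 1 1 0 0 1 2 0 0 0 0 0 0 0 0 0 0 0 0 0]
 [0 0 0 0 0 0 0 0 1 0 0 3 1 0 1 0 0 3 2 0 2 0 0 0 0 0 0 0 0 0 0 0 0 0 0]
 [0 0 0 0 0 0 0 0 1 0 0 1 1 1 2 0 1 0 0 1 1 1 1 1 1 0 0 0 2 0 0 0 0 0 0]
 [0 0 0 0 0 0 0 0 0 2 2 0 0 3 3 1 0 1 1 0 1 0 2 2 1 0 1 3 0 0 0 0 0 0 0]
 [0 0 0 0 0 0 0 0 0 0 0 0 1 1 1 1 0 1 1 1 1 2 0 1 1 0 0 0 0 0 0 0 0 0 0]
 [0 0 0 0 0 0 0 0 0 0 0 0 0 0 0 1 2 0 0 0 0 1 0 0 0 0 0 0 0 0 0 0 0 0 0]
 [0 0 0 0 0 0 0 0 0 0 0 0 0 0 0 0 0 0 0 0 0 0 0 0 0 0 0 0 0 0 0 0 0 0 0]]
```

Run:
```python
from h import *
np.set_printoptions(precision=2,suppress=True)
ex=np.array([-.1506,.9886]);ey=np.array([-.9886,-.1506]);g=lambda p:np.array([(p[:2]-[555,95.2])@ex,(p[:2]-[555,95.2])@ey])
def cen(w,u0,u1,v0,v1):
    w=w[v0:v1,u0:u1];V,U=np.mgrid[v0:v1,u0:u1];return (w*U).sum()/w.sum(),(w*V).sum()/w.sum()
c=load('t5');im=c['color'].astype(float);d=(im[:,:,0]+im[:,:,1])/2-im[:,:,2]
print(d[215,265:300].astype(int))
for lo in(10,12):
    w=np.clip((d-lo)/6,0,1);l=cen(w,268,297,202,228);print('lid',l,w[202:228,268:297].sum(),g(ray(c,*l,96)))
    e=np.argwhere(w[202:228,268:297]>.4)
    m=(cv2.resize(d[195:235,262:302],None,fx=8,fy=8,interpolation=cv2.INTER_CUBIC)>lo+2).astype(np.uint8)
    k=max(cv2.findContours(m,0,1)[0],key=cv2.contourArea);(x,y),r,_=cv2.fitEllipse(k);u,v=262+(x+.5)/8-.5,195+(y+.5)/8-.5;print('ell',u,v,r,g(ray(c,u,v,96)))
gray=im.mean(2);
for T in(70,80,90):
    dk=np.clip(T-gray,0,40);a=cen(dk,266,273,197,204);b=cen(dk,270,278,230,237)
    print(T,a,b,[g((ray(c,*a,z)+ray(c,*b,z))/2) for z in(62,66)])
```

```text
[ 6  6  5  7  7  6  9 17 19 18 18 19 19 19 20 17 19 18 18 19 19 19 19 19
 19 17 15 17 20 10  9 -8 -5  3  3]
lid (np.float64(282.4982616253803), np.float64(214.28139939156887)) 383.5 [54.27  0.29]
ell 282.5361614227295 214.25325393676758 (176.89450073242188, 179.8472137451172) [54.15  0.23]
lid (np.float64(282.49087028693384), np.float64(214.4503201327958)) 351.41666666666663 [54.36  0.76]
ell 282.4983654022217 214.30942153930664 (171.97964477539062, 175.5913543701172) [54.28  0.37]
70 (np.float64(267.95336787564764), np.float64(200.04145077720207)) (np.float64(273.0), np.float64(233.6976127320955)) [array([92.54, -0.24]), array([92.15,  0.05])]
80 (np.float64(268.2592592592592), np.float64(199.96732026143792)) (np.float64(273.24220623501196), np.float64(233.7182254196643)) [array([91.74, -0.2 ]), array([91.35,  0.09])]
90 (np.float64(268.3187463039621), np.float64(199.93435836782962)) (np.float64(273.2855200543848), np.float64(233.7328348062543)) [array([91.59, -0.2 ]), array([91.19,  0.09])]
```

The lid is at y ≈ +0.3 mm against a V middle of about -0.1 mm, at x ≈ 54. The last pushes of 12.5 to 12.9 N leave about 5 N in the spring, and the robot is clear. Handing in.

```bash
python3 -c "
from plant import bot
print(bot.get_obs()['time'],bot.close_job())"
```

```text
the job is handed in; nothing more can be done
21.1 None
```

The jar is clamped upright in the V, about 0.4 mm off centre by the top camera and pressed with an estimated 5 N; I handed the job in at 21 s with the arm clear, and no verdict was returned.

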